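# Gauge a blind bore with a depth rod and friction collar

## Robot

A 6-joint arm with a two-finger parallel gripper is mounted at the origin on the work surface. World frame = base frame: x ahead of the robot, y to its left, z up, the work surface at z = 0. Lengths are in m, angles in rad, forces in N, time in s.
With the tool pointing down it reaches from about 0.275 to 0.775 m from the base axis. Payload 14.6 kg.
Tool frame: the origin (TCP) lies on the centre line of the jaws, within the pads' length; the fingertips stand 22 mm ahead of it and the grasp point (between the pads) lies 3 mm ahead of it; z points along the fingers, y is the line along which they close (so a half turn about z gives the same grasp; the last joint's range is limited). The gripper opens to 85 mm and grips with 20 to 120 N. Pads are 22 mm wide; open, the fingers measure 114 mm over their backs; the gripper's body (76 mm by 85 mm) begins 54 mm behind the grasp point. The pads swing forward as they close: fully open they stand 13 mm farther back than shut.
Start: joints at [-1.355, 0.263, -0.048, 1.259, 0, 1.415], TCP at [0.19, -0.489, 0.253] pointing down, gripper open.
Joint ranges: [-2.65, 2.65], [-0.89, 1.7], [-1.18, 1.37], [-2.13, 2.11], [-1.35, 1.29], [-3.14, 3.14]. Speed limits (rad/s): [1.89, 1.89, 2.57, 2.79, 3.14, 3.14].

## Interface

Orientations are given as a unit quaternion [w, x, y, z].
In Python, from cell import bot gives the robot as it stands.
- The arm moves only by the shell command python3 -m inch 'ROWS'. ROWS is text: rows parted by semicolons, each of 7 numbers parted by spaces: the shift along the tool's x, y, z as a fraction of full scale, then the turn, a rotation vector about the tool's x, y, z as a fraction of full scale, then the closure, from 0 (fully open) to 1 (shut). In form: dx dy dz rx ry rz fingers; .... A call has 1 to 10 rows; each row is the pose to reach, as a shift and turn from the pose commanded when the call began, along the tool's axes at that moment; what a row does not reach only later rows make up. Full scale, the value 1, is 300 mm for a shift and 60 degrees for a turn. A row lasts 1/8 s, in which the tool goes at most 62.5 mm and 10.7 degrees, less where a joint would pass 70% of its speed; a pose out of reach is approached as far as the arm can. A call with a number of a shift or a turn outside -1 to 1 is refused whole. A call with a gripper value outside its range is refused whole. The fingers move at their own pace and stop on an object; the grip force is fixed at half the most. Time passes only in rows, so rows that repeat a pose let the fingers close. It gives the time, the measured TCP pose, the force, the opening and the grip force at its end, in the units of the state.
- bot.sense(): the state, without advancing time (a new reading comes with each control period).
- bot.read_camera(name): name is "scene" or "side" or "wrist"; returns a dict with "frame" (384x512x3 uint8, blue, green, red), "fx", "fy", "cx", "cy" (pixels), "k1" (the pictures are not rectified: a ray, as slopes to the right and down, at radius r is drawn at 1 + k1 r^2 times it, then the intrinsics apply), "R" (3x3) and "t" (3): a world point X has camera coordinates R X + t. Camera axes: x right, y down, z forward; pixel columns grow to the right and rows downward; lengths in m; the calibration is good to about 2 mm. A picture is of the moment at which its call begins. There is no depth.
- bot.finish_job(): hands the job in; it is judged then, once.
Trained networks look in a picture, given as the dict that the camera call returned (one of the last four; its "shot" number tells which), for a name from the list of things; names that differ only in an ending like _2 or _b are one class to them, and where a whole thing is asked for, a point or a joint stands for the part that bears it (a point fixed in the world has none). Each returns a list of dicts, best first, with "score" (0 to 1); they miss things now and then, are a little off and sometimes report something else, mostly with a low value. They report only what shows in the picture. A call takes as long as a camera call. They do not tell look-alikes from the thing itself.
- bot.outline_of(picture, label): "pixels" (384x512 bool, what is visible of it) and "rect" ([centre column, centre row, width, height] in pixels, round what is visible of it).
The state is a dict: "time_s": time; "qpos": joint angles; "joint_vel": joint speeds; "joint_torque": joint torques, N m; "tcp_pos": TCP position; "tcp_rot": TCP orientation; "ft_force": force on the tool from outside, world axes, zero at the start; "wrist_torque": the same for the moment, N m; "finger_gap": finger opening in m; "grasp_force": force on a finger pad.
Only numpy, scipy, OpenCV 4.12 (cv2) and the standard library are available. Lean on these libraries where they do the work, as an engineer would, in place of code of your own. Each camera call takes 0.05 s, during which the arm holds its last target. There are 200 camera calls.

## Task

Take the depth rod out of its stand and gauge the blind bore in the aluminium pillar held in the ring clamp: slowly and gently lower the rod until it bottoms, so that the rim pushes the brass collar up the rod, and hold it there for about half a second. Then hang the rod back in its stand and let go, with the collar still marking the depth. Press on the pillar with no more than 40 N, and leave the other things on the bench where they are.

Things in the scene. Friction and masses are not known exactly. Their poses are not given: they have to be found in the camera images.
- rod: Loose depth rod, about 105 g, upright. Origin: its tip; z up along it. Steel shaft 8 mm thick up to z = 70 mm, the last 3 mm tapering to 3 mm at the tip; flange 40 mm wide, z = 70 to 75 mm; black round handle 16 mm thick, z = 75 to 120 mm, to be gripped from above clear of the flange (pads at z = 98 mm). Starts hanging in the stand, tip 15 mm above the bench, up to 3 mm off-centre.
- collar (a joint): Brass collar on the rod's shaft, 18 mm wide, 10 mm long. Value: distance (m) from the rod's tip up to the collar's underside; starts at 0.005 to 0.014, range 0 to 0.056. Slides against about 4 N of friction and stays where left. A bore's rim pushes it up as the rod goes in: the push feels like about 4 N, then rises steeply when the tip bottoms; the value is then the bore's depth.
- stand: Grey upright tube on a round foot (80 mm wide, 8 mm thick), fixed to the bench. Origin: centre of the underside, z up. Tube 38 mm outside, 26 mm inside, rim at z = 85 mm, hollow down to z = 8 mm. Shaft and collar go down inside it freely; the rod's flange rests on the rim, its tip then 15 mm above the stand's origin.
- clamp: Dark steel ring clamp fixed to the bench, 68 mm outside diameter, 22 mm high, two bolted ears along its own y (110 mm over both), small thumb screw on its -x side (53 mm out). Origin: centre of the underside, z up. It encircles the foot of the pillar to be gauged, on the same axis.
- pillar_a: One of three look-alike aluminium pillars, 50 mm diameter, 60 mm high, fixed to the bench. Origin: centre of the underside, z up. A blind flat-bottomed bore, 10 mm diameter, no chamfer, goes down from the middle of its top (z = 60 mm). Hidden depths differ (15 to 46 mm). Gauge the one in the ring clamp (origins coincide). A tip striking the floor faster than 20 mm/s exceeds 40 N.
- pillar_b: One of three look-alike aluminium pillars, 50 mm diameter, 60 mm high, fixed to the bench. Origin: centre of the underside, z up. A blind flat-bottomed bore, 10 mm diameter, no chamfer, goes down from the middle of its top (z = 60 mm). Hidden depths differ (15 to 46 mm). Gauge the one in the ring clamp (origins coincide). A tip striking the floor faster than 20 mm/s exceeds 40 N.
- pillar_c: One of three look-alike aluminium pillars, 50 mm diameter, 60 mm high, fixed to the bench. Origin: centre of the underside, z up. A blind flat-bottomed bore, 10 mm diameter, no chamfer, goes down from the middle of its top (z = 60 mm). Hidden depths differ (15 to 46 mm). Gauge the one in the ring clamp (origins coincide). A tip striking the floor faster than 20 mm/s exceeds 40 N.
- meter: Yellow multimeter lying flat, 190 x 90 x 50 mm. Origin: centre of the underside. Bystander: leave where it is (a shift of 15 mm or more counts as disturbed).
- driver: Screwdriver lying on the bench along its own x. Origin: on the underside near its middle. Bystander: leave where it is (a shift of 15 mm or more counts as disturbed).
- tape: Black roll of tape lying flat, 64 mm diameter, 19 mm high. Origin: centre of the underside. Bystander: leave where it is (a shift of 15 mm or more counts as disturbed).
Things that resemble listed ones, but are neither listed nor needed, are in the scene too. Of the things like the rod, leave any that is orange; of the rest the larger one is meant.

How it is judged:
By the outcome, as a careful person would: the job done as asked, in the order asked, and still so for the second after the job is handed in, with the robot touching nothing.
It also fails if it takes over 64 s, if anything falls off the work surface, if the arm or the gripper's body presses on something with over 40 N, if the wrist force passes 120 N, or if a joint passes its speed limit or range.

## Working session

There is one attempt and no reset: what is moved stays moved. The work goes in short steps, Python scripts to look and compute and a shell command to move; the robot and the scene stay as the last step left them, time stands still between calls to the robot, and variables do not carry over. Pictures are saved under pics/ and viewed, at most 10 in all, crops included, and the job is handed in when it is done.

```bash
ls; mkdir -p pics
cat > h.py <<'E'
import numpy as np, cv2
from cell import bot
def ray(p,u,v):
    x=(u-p["cx"])/p["fx"]; y=(v-p["cy"])/p["fy"]
    K=np.array([[p["fx"],0,p["cx"]],[0,p["fy"],p["cy"]],[0,0,1.]])
    # invert 1+k1 r^2
    rd=np.hypot(x,y); r=rd
    for _ in range(30): r=rd/(1+p["k1"]*r*r)
    s=r/rd if rd>0 else 1
    R=np.array(p["R"]);t=np.array(p["t"])
    return -R.T@t, R.T@np.array([x*s,y*s,1.])
def at_z(p,u,v,z):
    c,d=ray(p,u,v); return c+d*(z-c[2])/d[2]
def proj(p,X):
    c=np.array(p["R"])@np.array(X)+np.array(p["t"]); a=c[:2]/c[2]
    a=a*(1+p["k1"]*(a@a)); return a*[p["fx"],p["fy"]]+[p["cx"],p["cy"]]
def tri(obs):
    A=np.zeros((3,3));b=np.zeros(3)
    for p,u,v in obs:
        c,d=ray(p,u,v);d/=np.linalg.norm(d);M=np.eye(3)-np.outer(d,d);A+=M;b+=M@c
    return np.linalg.solve(A,b)
E
python3 - <<'E'
from h import *
s=bot.sense(); print(s["time_s"],s["tcp_pos"],s["tcp_rot"],s["ft_force"])
ims=[]
for n in ["scene","side"]:
    p=bot.read_camera(n); ims.append(p["frame"].copy())
    c,d=ray(p,256,192); print(n,c,d)
    for l in ["rod","stand","clamp","pillar_a"]:
        for o in bot.outline_of(p,l): print(l,round(o["score"],2),np.round(o["rect"]), np.round(at_z(p,o["rect"][0],o["rect"][1],.04),3))
    cv2.imwrite(f"pics/{n}.png",cv2.resize(p["frame"],(800,600)))
E
```

```text
pics
0.0 [ 0.19017328 -0.48907896  0.25281089] [-5.31490815e-04  9.82863362e-01  1.84334831e-01 -6.26224206e-06] [0.01370264 0.62462799 0.27008524]
scene [ 0.94232561 -0.56585607  0.73676987] [-0.39563657  0.59478019 -0.69983717]
rod 0.88 [244. 260.  18.  38.] [ 0.646 -0.168  0.04 ]
rod 0.64 [199. 238.  17.  27.] [ 0.524 -0.174  0.04 ]
rod 0.64 [174. 236.  15.  24.] [ 0.47  -0.203  0.04 ]
rod 0.52 [312. 130.  30.  12.] [0.538 0.357 0.04 ]
stand 0.63 [204. 263.  32.  32.] [ 0.578 -0.223  0.04 ]
clamp 0.78 [265. 171.  32.  28.] [0.523 0.109 0.04 ]
pillar_a 0.87 [217. 179.  19.  30.] [0.434 0.009 0.04 ]
pillar_a 0.72 [267. 162.  19.  19.] [0.508 0.146 0.04 ]
pillar_a 0.56 [304. 224.  16.  29.] [ 0.704 -0.     0.04 ]
side [0.05619449 0.64822864 0.60625876] [ 0.51985463 -0.66032831 -0.54213975]
rod 0.54 [324. 184.  10.  27.] [ 0.471 -0.2    0.04 ]
stand 0.71 [298. 177.  29.  31.] [ 0.553 -0.186  0.04 ]
clamp 0.9 [239. 256.  39.  26.] [0.465 0.188 0.04 ]
clamp 0.15 [128. 307.  81.  34.] [0.536 0.426 0.04 ]
pillar_a 0.79 [219. 192.  15.  25.] [0.682 0.023 0.04 ]
pillar_a 0.73 [296. 231.  23.  31.] [0.415 0.034 0.04 ]
pillar_a 0.67 [235. 243.  23.  28.] [0.5   0.161 0.04 ]
```

View pics/scene.png

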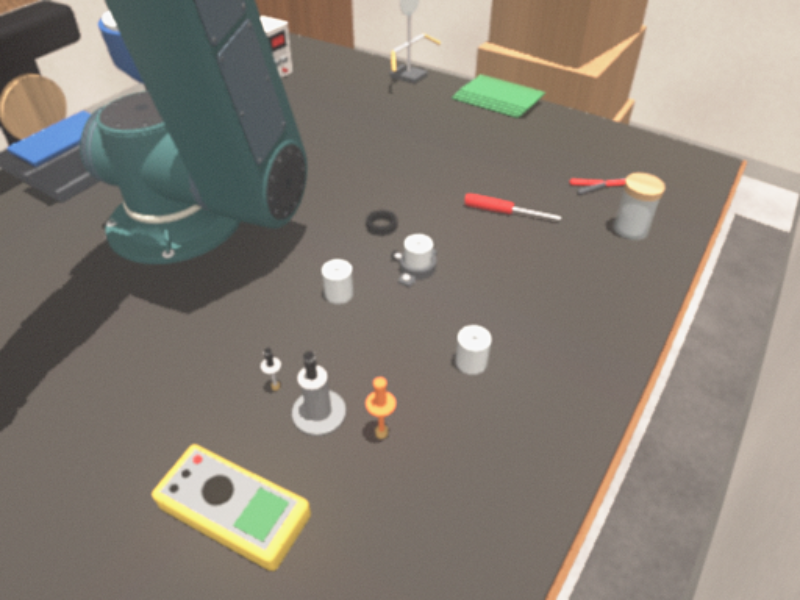

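View pics/side.png

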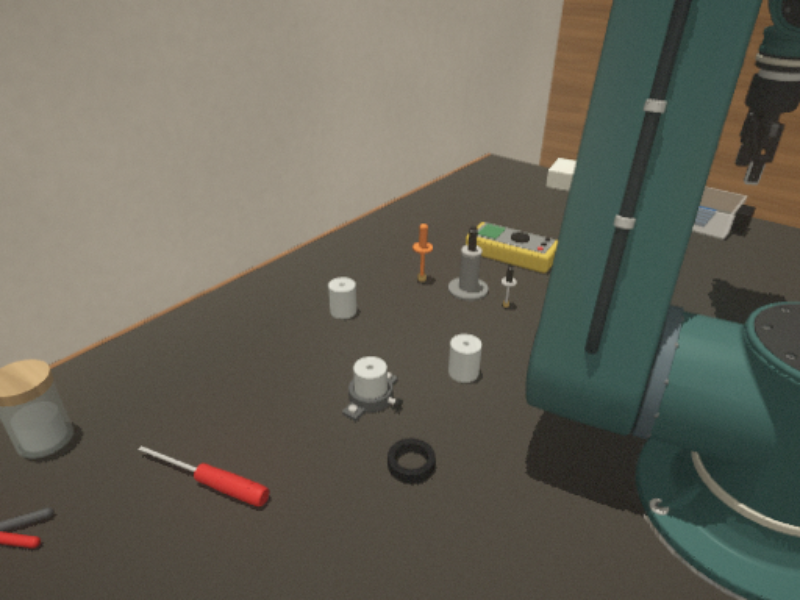

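Both views show the same layout. There are three rod candidates in the scene view (800x600 pixels): the orange one at (380,405), which I'll leave, the small black-handled one at (270,368), and the larger black-handled one hanging in the stand at (311,370), which I choose. The clamped pillar is at (418,250) in the scene view and (370,380) in the side view.

Run:
```python
from h import *
a=bot.read_camera("scene"); b=bot.read_camera("side")
k=1.5625
print("rod top tri",tri([(a,309/k,357/k),(b,473/k,233/k)]))
print("scene top z.135",at_z(a,309/k,357/k,.133),"side",at_z(b,473/k,233/k,.133))
print("foot",at_z(a,319/k,411/k,.008),at_z(b,468/k,288/k,.008))
print("bore",at_z(a,418/k,242/k,.06),at_z(b,370/k,367/k,.06))
f=np.hstack([cv2.resize(a["frame"][210:290,150:270],None,fx=3.3,fy=3.3,interpolation=3),cv2.resize(b["frame"][215:295,190:310],None,fx=3.3,fy=3.3,interpolation=3)])
cv2.imwrite("pics/crop.png",f)
```

```text
rod top tri [ 0.5557355  -0.20455158  0.12515604]
scene top z.135 [ 0.56096284 -0.20904783  0.133     ] side [ 0.54740712 -0.19090449  0.133     ]
foot [ 0.56098898 -0.20695151  0.008     ] [ 0.55301325 -0.1994742   0.008     ]
bore [0.50374419 0.15155503 0.06      ] [0.50071267 0.15374486 0.06      ]
```

View pics/crop.png

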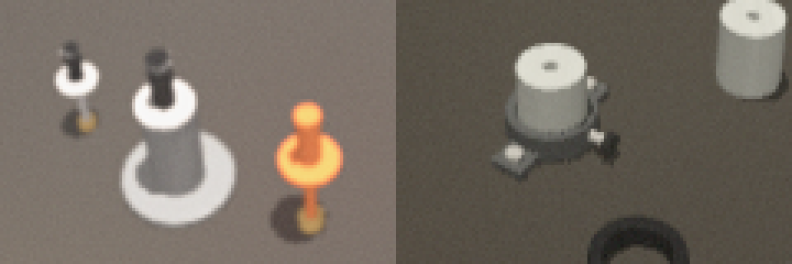

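The crop confirms the choice: the chosen rod hangs in the stand at crop (158,75), with the small and orange look-alikes on either side. The clamp and bore are at crop (550,66). Next I move above the rod, in two parts.

```bash
cat >> h.py <<'E'
from scipy.spatial.transform import Rotation as Ro
def rot(s):
    w,x,y,z=s["tcp_rot"]; return Ro.from_quat([x,y,z,w])
def delta(X):
    s=bot.sense(); d=rot(s).inv().apply(np.array(X)-s["tcp_pos"])/.3
    print("t",round(s["time_s"],2),"tcp",np.round(s["tcp_pos"],4),"z-axis",np.round(rot(s).as_matrix()[:,2],4),"xaxis",np.round(rot(s).as_matrix()[:,0],3),"frac",np.round(d,4))
E
python3 -m inch '0.75 -0.22 0 0 0 0 0;0.75 -0.22 0 0 0 0 0;0.75 -0.22 0 0 0 0 0;0.75 -0.22 0 0 0 0 0;0.75 -0.22 0 0 0 0 0;0.75 -0.22 0 0 0 0 0'
python3 -m inch '0.73 -0.22 0 0 0 0 0;0.73 -0.22 0 0 0 0 0;0.73 -0.22 0 0 0 0 0;0.73 -0.22 0 0 0 0 0;0.73 -0.22 0 0 0 0 0;0.73 -0.22 0 0 0 0 0'
python3 - <<'E'
from h import *
delta([.556,-.205,.18])
p=bot.read_camera("wrist"); print(ray(p,256,192)); print("pred",proj(p,[.556,-.205,.135]),proj(p,[.556,-.205,.008]))
for o in bot.outline_of(p,"rod")+bot.outline_of(p,"stand"): print(o["score"],o["rect"],at_z(p,*o["rect"][:2],.09))
cv2.imwrite("pics/w1.png",p["frame"])
E
```

```text
time_s: 1.35
tcp_pos: [0.3758, -0.3465, 0.2533]
tcp_rot: [0.0, 0.983, 0.185, -0.0]
ft_force: [0.1, -0.5, 0.2]
finger_gap: 0.0857
grasp_force: 0.0
time_s: 2.1
tcp_pos: [0.5555, -0.2066, 0.2531]
tcp_rot: [-0.0, 0.983, 0.184, -0.0]
ft_force: [-0.2, 0.0, 0.3]
finger_gap: 0.0853
grasp_force: 0.0
t 2.1 tcp [ 0.5555 -0.2066  0.2531] z-axis [-6.e-04 -1.e-04 -1.e+00] xaxis [ 0.933  0.361 -0.001] frac [ 0.0037 -0.0043  0.2437]
(array([ 0.62885333, -0.17708902,  0.37322542]), array([-0.28358317, -0.09635565, -0.95419757]))
pred [259.10663791 195.42779047] [259.23386044 166.5044797 ]
0.95 [233.9, 229.9, 23.5, 32.3] [ 0.49312644 -0.19840469  0.09      ]
0.72 [263.0, 183.4, 31.8, 39.9] [ 0.55650697 -0.20924837  0.09      ]
0.63 [272.2, 85.8, 36.7, 38.3] [ 0.65187203 -0.18145592  0.09      ]
0.93 [256.1, 159.9, 61.1, 45.9] [ 0.57776158 -0.19309924  0.09      ]
```

View pics/w1.png

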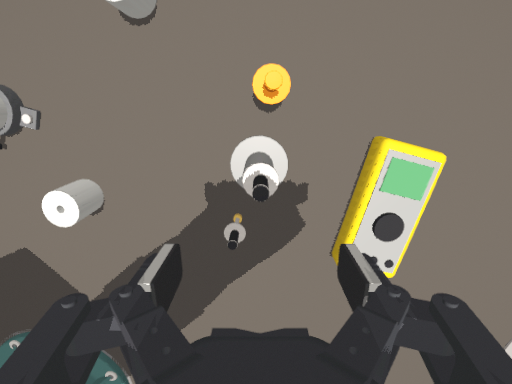

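The wrist view shows the rod's handle top at about (261,193), its flange at (262,180) and the stand foot at (259,164). The orange rod is at (272,85) and the small one at (234,232). The predicted handle position, (259,195), agrees within about 2 px.

Run:
```python
from h import *
p=bot.read_camera("wrist")
f=p["frame"]; g=cv2.cvtColor(f,cv2.COLOR_BGR2GRAY)
# bright flange ring, dark handle
print("foot",at_z(p,259.3,164.5,.008))
m=(g[160:205,235:290]>200).astype(np.uint8); ys,xs=np.nonzero(m); print("bright bbox",xs.min()+235,xs.max()+235,ys.min()+160,ys.max()+160)
print("flange",at_z(p,261.5,181,.09)); print("top",at_z(p,260.5,194,.135))
cv2.imwrite("pics/w2.png",cv2.resize(f[130:210,210:310],(800,600*80*100//(75*100)//1)) if 0 else cv2.resize(f[130:205,210:310],(800,600),interpolation=3))
```

```text
foot [ 0.55856686 -0.20412109  0.008     ]
bright bbox 235 287 160 185
flange [ 0.5582948  -0.20680889  0.09      ]
top [ 0.55758955 -0.20574381  0.135     ]
```

View pics/w2.png

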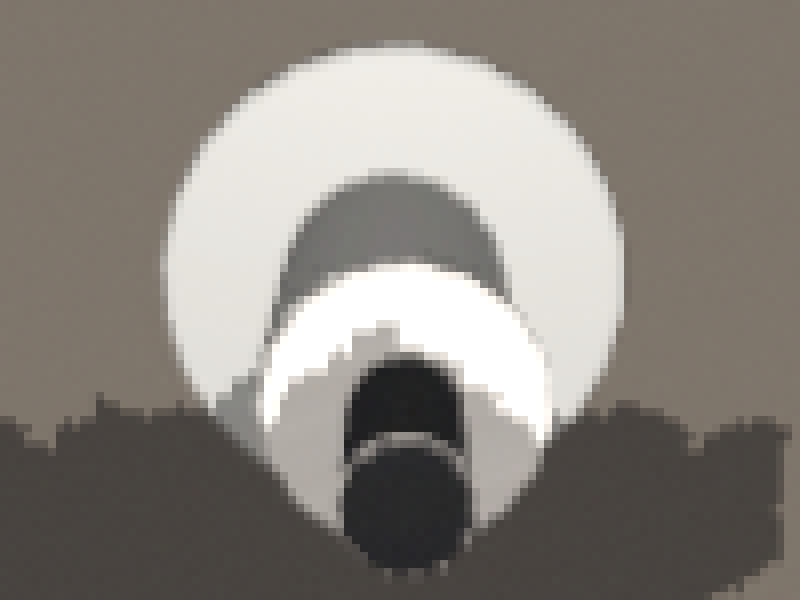

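```bash
python3 -m inch '0.009 0.001 0.15 0 0 0 0;0.009 0.001 0.3 0 0 0 0;0.009 0.001 0.4 0 0 0 0;0.009 0.001 0.457 0 0 0 0;0.009 0.001 0.457 0 0 0 0'
python3 -m inch '0 0 0 0 0 0 1;0 0 0 0 0 0 1;0 0 0 0 0 0 1;0 0 0 0 0 0 1;0 0 0 0 0 0 1;0 0 0 0 0 0 1;0 0 0 0 0 0 1;0 0 0 0 0 0 1'
python3 - <<'E'
from h import *
delta([.558,-.206,.116]); print(bot.sense()["ft_force"])
E
```

```text
time_s: 2.92
tcp_pos: [0.5579, -0.2049, 0.1154]
tcp_rot: [-0.001, 0.983, 0.184, -0.001]
ft_force: [-0.5, 0.4, 0.2]
finger_gap: 0.0854
grasp_force: 0.0
time_s: 3.92
tcp_pos: [0.559, -0.2048, 0.1166]
tcp_rot: [0.0, 0.983, 0.184, 0.0]
ft_force: [-0.2, 0.8, 7.1]
finger_gap: 0.0145
grasp_force: 58.3
t 3.92 tcp [ 0.559  -0.2048  0.1166] z-axis [ 5.e-04 -3.e-04 -1.e+00] xaxis [0.932 0.362 0.   ] frac [-0.0046  0.0026  0.002 ]
[-0.17825588  0.75027437  7.06834352]
```

```bash
python3 -m inch '0 0 -0.05 0 0 0 1;0 0 -0.15 0 0 0 1;0 0 -0.28 0 0 0 1;0 0 -0.4 0 0 0 1;0 0 -0.4 0 0 0 1'
python3 - <<'E'
from h import *
delta([.502,.153,.236]); s=bot.sense();print(s["ft_force"],s["finger_gap"])
E
```

```text
time_s: 4.55
tcp_pos: [0.5598, -0.2051, 0.2394]
tcp_rot: [0.001, 0.983, 0.184, 0.002]
ft_force: [-0.3, -0.3, -0.8]
finger_gap: 0.0145
grasp_force: 58.6
t 4.55 tcp [ 0.5598 -0.2051  0.2394] z-axis [ 0.0042 -0.0022 -1.    ] xaxis [0.932 0.362 0.003] frac [ 0.2532 -1.1824  0.008 ]
[-0.31075982 -0.3270511  -0.81093884] 0.01445481110087413
```

```bash
python3 -m inch '0.2 -0.95 0 0 0 -0.3 1;0.2 -0.95 0 0 0 -0.67 1;0.2 -0.95 0 0 0 -0.67 1;0.2 -0.95 0 0 0 -0.67 1;0.2 -0.95 0 0 0 -0.67 1;0.2 -0.95 0 0 0 -0.67 1;0.2 -0.95 0 0 0 -0.67 1'
python3 - <<'E'
from h import *
delta([.502,.153,.235]); s=bot.sense();print(s["qpos"])
E
```

```text
time_s: 5.42
tcp_pos: [0.5114, 0.0824, 0.2359]
tcp_rot: [-0.0, 0.86, 0.511, -0.0]
ft_force: [1.5, -0.2, -1.9]
finger_gap: 0.0147
grasp_force: 58.8
t 5.42 tcp [0.5114 0.0824 0.2359] z-axis [-5.e-04 -2.e-04 -1.e+00] xaxis [ 0.478  0.878 -0.   ] frac [ 0.1918 -0.1401  0.003 ]
[ 2.40691131e-03  2.57467527e-01 -1.03746691e-01  1.21011445e+00
 -2.09222784e-04  2.07137812e+00]
```

```bash
python3 -m inch '0.1 -0.07 0 0 0 0 1;0.19 -0.14 0 0 0 0 1;0.19 -0.14 0 0 0 0 1;0.19 -0.14 0 0 0 0 1'
python3 - <<'E'
from h import *
delta([.502,.153,.235])
p=bot.read_camera("wrist");f=p["frame"]
print("bore pred",proj(p,[.502,.153,.06]));s=bot.sense();print("tip pred",proj(p,s["tcp_pos"]+np.array([0,0,-.101])), "t",s["time_s"])
cv2.imwrite("pics/w3.png",f)
a=bot.read_camera("scene");b=bot.read_camera("side")
s=np.array(bot.sense()["tcp_pos"])
np.save("sc.npy",a["frame"]);
u=proj(a,s-[0,0,.06]);v=proj(b,s-[0,0,.06]);print(u,v)
c=lambda f,u:cv2.resize(f[int(u[1])-35:int(u[1])+75,int(u[0])-36:int(u[0])+36],(396,600),interpolation=3)
cv2.imwrite("pics/sc2.png",np.hstack([c(a["frame"],u),c(b["frame"],v)]))
E
```

```text
time_s: 5.92
tcp_pos: [0.5022, 0.1518, 0.236]
tcp_rot: [0.0, 0.86, 0.51, -0.0]
ft_force: [0.6, 0.5, -1.5]
finger_gap: 0.0143
grasp_force: 58.8
t 5.92 tcp [0.5022 0.1518 0.236 ] z-axis [-3.e-04 -3.e-04 -1.e+00] xaxis [ 0.479  0.878 -0.   ] frac [ 0.0034 -0.0024  0.0033]
bore pred [258.94025463 179.92898049]
tip pred [259.7189974  203.47920896] t 5.975
[268.02849912 119.95711898] [235.77335294 192.02389943]
```

View pics/w3.png

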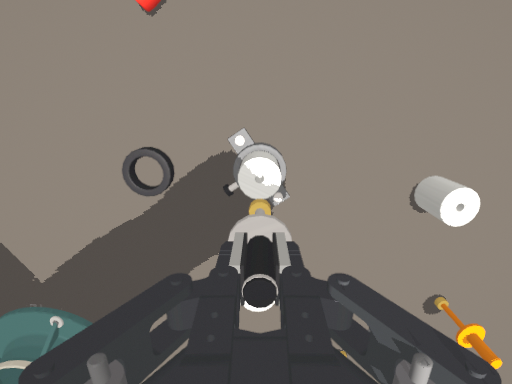

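View pics/sc2.png

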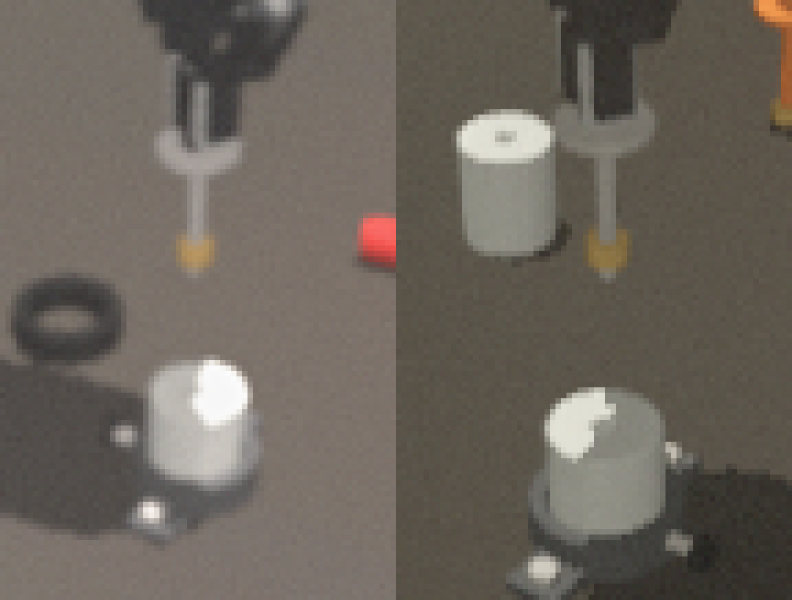

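The wrist view shows the bore at about (259,179) with the brass collar just before it at (260,209). The scene and side crops show the rod hanging straight above the pillar. I lower until the tip is about 10 mm above the top and compare there.

```bash
python3 -m inch '0 0 0.1 0 0 0 1;0 0 0.2 0 0 0 1;0 0 0.213 0 0 0 1;0 0 0.213 0 0 0 1;0 0 0.213 0 0 0 1'
python3 - <<'E'
from h import *
delta([.502,.153,.162]); s=np.array(bot.sense()["tcp_pos"])
ps={n:bot.read_camera(n) for n in ["wrist","scene","side"]}
T=[]
for n,p in ps.items():
    u=proj(p,[.502,.152,.06]); t=proj(p,s-[0,0,.101]); fl=proj(p,s-[0,0,.03]); 
    print(n,"bore",u,"tip",t,"flange",fl)
    x,y=int(u[0]),int(u[1]); x0,y0=x-24,y-30
    T.append(cv2.resize(p["frame"][y0:y0+66,x0:x0+48],(264,363),interpolation=3)) if n!="wrist" else T.append(cv2.resize(p["frame"][y0:y0+66,x0:x0+48],(264,363),interpolation=3))
    print("crop origin",x0,y0)
cv2.imwrite("pics/near.png",np.hstack(T))
E
```

```text
time_s: 6.7
tcp_pos: [0.5025, 0.1527, 0.1734]
tcp_rot: [0.0, 0.86, 0.511, 0.001]
ft_force: [-0.3, -0.5, -1.8]
finger_gap: 0.0144
grasp_force: 58.8
t 6.7 tcp [0.5025 0.1527 0.1734] z-axis [ 1.6e-03  2.0e-04 -1.0e+00] xaxis [0.478 0.878 0.001] frac [-0.     -0.0019  0.038 ]
wrist bore [259.36880683 199.82081252] tip [259.47725692 203.53876175] flange [259.66551101 242.51995316]
crop origin 235 169
scene bore [267.08252747 154.58046342] tip [267.46444929 151.03871614] flange [268.05129283 130.12161759]
crop origin 243 124
side bore [236.87464808 234.28157949] tip [236.39459134 230.14705625] flange [235.69912853 204.72095029]
crop origin 212 204
```

View pics/near.png

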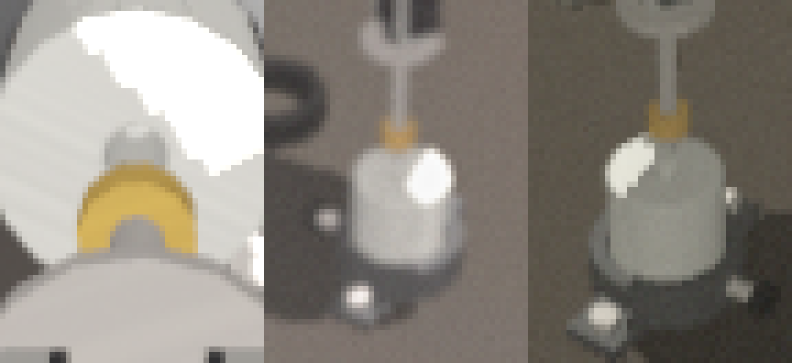

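The crop shows the collar low on the rod at crop (137,225), just in front of the pillar's top. The round feature ahead of it at crop (139,145), about wrist pixel (260,195), may be the bore or the tip. I check it numerically.

Run:
```python
from h import *
np.set_printoptions(linewidth=220)
w3=cv2.imread("pics/w3.png",0); print(w3[168:192,248:272])
p=bot.read_camera("wrist"); g=cv2.cvtColor(p["frame"],cv2.COLOR_BGR2GRAY); print(g[186:206,248:272])
s=bot.sense(); print(s["tcp_pos"])
T=rot(s).as_matrix()[:,0]
for q in [.025,-.025,.005,-.005]: print(q,proj(p,np.array([.502,.153,.06])+q*T))
print("z54 bottom etc", g[164:178,259], g[166:176,240])
for z in [0,.005,.01,.015]: print(z,"front collar",proj(p,s["tcp_pos"]-np.array([0,0,.101-z])+.009*T),"front shaft",proj(p,s["tcp_pos"]-np.array([0,0,.101-z])+.004*T))
```

```text
[[254 238 255 255 255 255 255 255 255 255 255 255 255 255 255 255 255 255 255 255 255 255 255 255]
 [214 223 255 255 255 255 255 255 255 255 255 255 255 255 255 255 255 255 255 255 255 255 255 255]
 [215 214 238 255 255 255 255 255 255 255 255 255 255 255 255 255 255 255 255 255 255 255 255 255]
 [216 216 222 255 255 255 255 255 255 255 255 255 255 255 255 255 255 255 255 255 255 255 255 255]
 [214 215 215 239 255 255 255 255 255 255 255 255 255 255 255 255 255 255 255 255 255 255 255 255]
 [214 214 214 223 255 254 255 255 255 255 255 255 255 255 255 255 255 255 255 255 255 255 255 255]
 [215 214 214 213 214 214 223 255 255 255 255 255 255 255 255 255 255 255 255 255 255 255 255 255]
 [216 217 215 215 214 213 213 222 255 250 255 255 255 255 243 255 255 255 255 255 255 255 255 255]
 [213 215 216 216 215 214 211 201 201 212 255 255 255 255 186 232 255 255 255 255 255 255 255 255]
 [212 212 214 215 216 216 210 180 171 181 204 254 242 220 177 195 255 255 255 255 255 255 255 255]
 [213 212 212 211 213 214 208 166 172 176 178 186 190 177 174 184 253 255 255 255 255 255 255 255]
 [213 213 2
[... 3188 characters left out ...]
177 178 178 178 179 180 180 181 181 181 181 180 170 138 150 197 216]]
[0.50210822 0.15284265 0.17281741]
0.025 [259.23961985 171.98349757]
-0.025 [259.20673106 224.3047266 ]
0.005 [259.22590791 193.6975041 ]
-0.005 [259.21933506 204.15636887]
z54 bottom etc [190 190 190 191 191 192 201 255 255 255 255 255 255 255] [104 104 103 103 125 160 170 171 171 172]
0 front collar [259.43233402 193.53823277] front shaft [259.42749923 199.08156391]
0.005 front collar [259.43848794 195.35221773] front shaft [259.43351075 200.99863253]
0.01 front collar [259.44490472 197.24376693] front shaft [259.43977711 202.99703028]
0.015 front collar [259.4516015  199.21793627] front shaft [259.44631477 205.08201215]
```

Run:
```python
from h import *
np.set_printoptions(linewidth=220)
B=np.array([.502,.153,0]); P=[]
for n in ["scene","side"]:
    p=bot.read_camera(n); s=np.array(bot.sense()["tcp_pos"]); f=p["frame"].astype(float)
    R=np.array(p["R"]);right=R[0]
    # collar & shaft: rows for z = tip+.03..+.06
    g=f.mean(2)
    d=[]
    for z in np.linspace(.032,.06,6):
        q=proj(p,s-[0,0,.101-z]); r=int(round(q[1])); c=int(round(q[0])); w=g[r,c-7:c+8]; base=np.median(w); w=np.clip(w-base-8,0,None)
        d.append((w@np.arange(c-7,c+8))/w.sum()-q[0])
    q=proj(p,s-[0,0,.086]); r0,c0=int(q[1]),int(q[0]); sat=f[r0-6:r0+7,c0-9:c0+10]; yel=np.clip(sat[...,2]-sat[...,0]-30,0,None); print(n,"collar dx",(yel.sum(0)@np.arange(c0-9,c0+10))/yel.sum()-q[0])
    e=[]
    for z in [.03,.035,.04,.045]:
        q=proj(p,B+[0,0,z]); r=int(round(q[1])); c=int(round(q[0])); w=cv2.GaussianBlur(g,(1,3),0)[r]; l=np.diff(w)
        a=c-16+np.argmax(l[c-16:c-5]); b=c+5+np.argmin(l[c+5:c+16])
        sub=lambda i,m:i+.5+(lambda y:0.5*(y[0]-y[2])/(y[0]-2*y[1]+y[2]+1e-9))(m*l[i-1:i+2])
        e.append((sub(a,1)+sub(b,-1))/2-q[0])
    print("shaft",np.round(d,2),"pillar",np.round(e,2),"mm/px",1000*(R@s+p["t"])[2]/p["fx"],"right",right.round(2),"tcp",s.round(4))
p=bot.read_camera("wrist"); s=bot.sense();T=rot(s).as_matrix()[:,0]
g=cv2.cvtColor(p["frame"],cv2.COLOR_BGR2GRAY); print("flange front pred z.07/.075",proj(p,s["tcp_pos"]-np.array([0,0,.031])+.02*T),proj(p,s["tcp_pos"]-np.array([0,0,.026])+.02*T)); print(g[206:222,259])
print(g[218])
```

```text
scene collar dx -0.6127948922501218
shaft [-0.59 -0.58 -0.63 -0.53 -0.6  -0.83] pillar [-3.09 -0.13 -0.14  0.15] mm/px 2.611808175496936 right [0.83 0.56 0.  ] tcp [0.502  0.1529 0.1727]
side collar dx 0.7743368390843841
shaft [0.75 0.78 0.77 0.84 0.79  nan] pillar [0.08 0.01 1.14 1.39] mm/px 2.1436777616146627 right [-0.78 -0.62  0.01] tcp [0.502  0.1528 0.1725]
flange front pred z.07/.075 [259.71409388 211.57064761] [259.72658732 214.7397119 ]
[181 180 165 156 156 156 156 156 158 162 188 192 192 192 190 190]
[133 133 134 133 133 134 133 134 133 133 133 133 134 133 133 134 133 133 134 133 134 134 134 134 134 133 134 134 134 134 134 134 133 134 133 134 133 134 134 134 134 133 134 134 134 134 133 134 134 134 134 134 134 134
 133 134 134 134 134 134 135 133 134 134 134 134 134 134 134 134 134 133 135 134 135 135 134 134 134 134 134 134 134 135 135 135 134 134 135 135 135 134 134 134 134 135 135 135 134 134 134 134 134 135 134 135 134 134
 135 133 134 135 134 135 134 135 135 134 134 134 134 134 134 134 134 134 134 135 134 134 135 134 134 135 134 134 135 134 135  85  79  80  79  79  80  
[... 844 characters left out ...]
35 134 135 135 134 135 135 135 135 134 134 134 134 135 135 134 135 134 135 135 134 134 134
 135 135 135 135 134 135 134 135 134 135 135 135 135 134 135 134 134 134 134 135 134 135 135 134 134 134 134 134 134 135 134 135 134 134 134 135 134 135 134 134 135 134 134 135 134 134 134 134 134 134 134 134 134 135
 134 134 134 134 134  99  79  80  80  80  78 118 152 156 156 157 156 157 155 156 157 157 157 157 158 160 160 158 158 157 155 156 157 158 159 160 161 162 162 160 162 163 162 163 165 166 167 167 167 167 168 167 167 168
 180 199 255 255 255 255 255 255 255 255 255 255 255 255 255 255 255 255 255 255 255 255 255 255 255 255]<stdin>:12: RuntimeWarning: invalid value encountered in scalar divide
```

The scene and side cameras agree that the rod sits about 1.5 mm behind the TCP along tool x. The wrist view puts the bore slightly ahead. I shift 2 mm along tool x and feel the way in.

```bash
python3 -m inch '0.0067 0.001 0 0 0 0 1;0.0067 0.001 0.008 0 0 0 1;0.0067 0.001 0.014 0 0 0 1;0.0067 0.001 0.02 0 0 0 1;0.0067 0.001 0.026 0 0 0 1;0.0067 0.001 0.032 0 0 0 1;0.0067 0.001 0.038 0 0 0 1;0.0067 0.001 0.043 0 0 0 1;0.0067 0.001 0.048 0 0 0 1;0.0067 0.001 0.048 0 0 0 1'
python3 - <<'E'
from h import *
delta([.502,.153,.161]);s=bot.sense();print(s["ft_force"],s["wrist_torque"])
for i in range(4): bot.read_camera("wrist"); print(np.round(bot.sense()["ft_force"],2))
E
```

```text
time_s: 8.3
tcp_pos: [0.5031, 0.1544, 0.1578]
tcp_rot: [-0.0, 0.86, 0.511, -0.0]
ft_force: [-0.1, -0.6, -0.8]
finger_gap: 0.0147
grasp_force: 58.8
t 8.3 tcp [0.5031 0.1544 0.1578] z-axis [-1.e-04 -0.e+00 -1.e+00] xaxis [ 0.478  0.878 -0.   ] frac [-0.0058 -0.0009 -0.0107]
[-0.1371142  -0.55362749 -0.7594659 ] [ 0.03564009 -0.05378761  0.01369711]
[ 0.4  -0.04 -1.41]
[-0.36 -0.3  -0.99]
[ 0.12  0.62 -1.32]
[-0.38  0.31 -2.27]
```

```bash
python3 -m inch '0 0 0.005 0 0 0 1;0 0 0.01 0 0 0 1;0 0 0.015 0 0 0 1;0 0 0.02 0 0 0 1;0 0 0.02 0 0 0 1'
python3 - <<'E'
from h import *
for i in range(4): bot.read_camera("wrist"); s=bot.sense(); print(np.round(s["ft_force"],2),np.round(s["tcp_pos"],4),np.round(s["wrist_torque"],2))
E
```

```text
time_s: 9.12
tcp_pos: [0.5031, 0.1544, 0.1518]
tcp_rot: [-0.0, 0.86, 0.511, -0.0]
ft_force: [0.2, -0.3, -1.3]
finger_gap: 0.0144
grasp_force: 58.9
[ 0.36  0.29 -1.92] [0.5031 0.1544 0.1518] [ 0.04 -0.05  0.01]
[-0.24  0.02 -2.05] [0.5031 0.1544 0.1519] [ 0.07 -0.1   0.03]
[ 0.03  0.46 -1.45] [0.5031 0.1544 0.1519] [ 0.03 -0.12 -0.03]
[-0.02  0.3  -1.01] [0.5031 0.1544 0.1519] [ 0.01 -0.08  0.07]
```

```bash
ck(){ awk '/tcp_pos/{z=$4} /ft_force/{print z,$2,$3,$4; f=$4; gsub(/[\]]/,"",f); if(f+0>6) r=1} END{exit r}'; }
python3 -m inch '0 0 0.004 0 0 0 1' | ck &&
python3 -m inch '0 0 0.004 0 0 0 1' | ck &&
python3 -m inch '0 0 0.004 0 0 0 1' | ck &&
python3 -m inch '0 0 0.004 0 0 0 1' | ck &&
python3 -m inch '0 0 0.004 0 0 0 1' | ck &&
python3 -m inch '0 0 0.004 0 0 0 1' | ck &&
python3 -m inch '0 0 0.004 0 0 0 1' | ck &&
python3 -m inch '0 0 0.004 0 0 0 1' | ck &&
python3 -m inch '0 0 0.004 0 0 0 1' | ck &&
python3 -m inch '0 0 0.004 0 0 0 1' | ck &&
python3 -m inch '0 0 0.004 0 0 0 1' | ck &&
python3 -m inch '0 0 0.004 0 0 0 1' | ck; echo done
```

```text
0.1509] [-1.2, 0.5, 2.6]
0.1496] [0.5, 0.3, 2.6]
0.1483] [-0.6, -0.0, 4.4]
0.1471] [-0.1, -0.2, 3.2]
0.1458] [0.8, -0.3, 3.0]
0.1446] [0.4, 0.6, 3.3]
0.1435] [0.4, 0.7, 3.4]
0.1422] [0.1, 0.6, 3.3]
0.141] [0.3, -0.2, 2.4]
0.1398] [-0.0, 0.2, 3.5]
0.1386] [0.4, -0.9, 3.1]
0.1374] [-0.1, -0.9, 2.7]
done
```

The collar is riding up at about 4 N, so I keep going.

```bash
ck(){ awk '/tcp_pos/{z=$4} /ft_force/{print z,$2,$3,$4; f=$4; gsub(/[\]]/,"",f); if(f+0>6) r=1} END{exit r}'; }
python3 -m inch '0 0 0.004 0 0 0 1' | ck &&
python3 -m inch '0 0 0.004 0 0 0 1' | ck &&
python3 -m inch '0 0 0.004 0 0 0 1' | ck &&
python3 -m inch '0 0 0.004 0 0 0 1' | ck &&
python3 -m inch '0 0 0.004 0 0 0 1' | ck &&
python3 -m inch '0 0 0.004 0 0 0 1' | ck &&
python3 -m inch '0 0 0.004 0 0 0 1' | ck &&
python3 -m inch '0 0 0.004 0 0 0 1' | ck &&
python3 -m inch '0 0 0.004 0 0 0 1' | ck &&
python3 -m inch '0 0 0.004 0 0 0 1' | ck &&
python3 -m inch '0 0 0.004 0 0 0 1' | ck &&
python3 -m inch '0 0 0.004 0 0 0 1' | ck &&
python3 -m inch '0 0 0.004 0 0 0 1' | ck &&
python3 -m inch '0 0 0.004 0 0 0 1' | ck &&
python3 -m inch '0 0 0.004 0 0 0 1' | ck &&
python3 -m inch '0 0 0.004 0 0 0 1' | ck; echo done
```

```text
0.1362] [0.7, 0.8, 2.8]
0.135] [0.5, 0.2, 3.3]
0.1341] [-1.8, 0.3, 12.9]
done
```

The force rose steeply to 13 N, so the tip has bottomed. I hold it there.

```bash
python3 -m inch '0 0 0.0005 0 0 0 1;0 0 0.0005 0 0 0 1'; python3 -m inch '0 0 0 0 0 0 1;0 0 0 0 0 0 1;0 0 0 0 0 0 1;0 0 0 0 0 0 1;0 0 0 0 0 0 1'
```

```text
time_s: 11.45
tcp_pos: [0.5032, 0.1545, 0.134]
tcp_rot: [0.0, 0.86, 0.511, 0.0]
ft_force: [-0.4, -0.4, 8.4]
finger_gap: 0.015
grasp_force: 60.0
time_s: 12.08
tcp_pos: [0.5032, 0.1545, 0.134]
tcp_rot: [0.0, 0.86, 0.511, 0.0]
ft_force: [0.2, 0.2, 8.6]
finger_gap: 0.0144
grasp_force: 60.0
```

```bash
python3 -m inch '0 0 0.0015 0 0 0 1;0 0 0.0015 0 0 0 1;0 0 0.0015 0 0 0 1;0 0 0.0015 0 0 0 1;0 0 0.0015 0 0 0 1;0 0 0.0015 0 0 0 1'
```

```text
time_s: 12.82
tcp_pos: [0.5032, 0.1545, 0.1338]
tcp_rot: [0.0, 0.86, 0.511, 0.0]
ft_force: [-1.3, 0.4, 12.2]
finger_gap: 0.0146
grasp_force: 60.3
```

The floor is confirmed: force rises with very little travel, at a depth of about 27 mm, and I have held it for over half a second. Now I withdraw straight up.

```bash
python3 -m inch '0 0 -0.01 0 0 0 1;0 0 -0.04 0 0 0 1;0 0 -0.08 0 0 0 1;0 0 -0.13 0 0 0 1;0 0 -0.2 0 0 0 1;0 0 -0.28 0 0 0 1;0 0 -0.36 0 0 0 1;0 0 -0.36 0 0 0 1'
python3 - <<'E'
from h import *
delta([.5595,-.2035,.24])
E
```

```text
time_s: 13.82
tcp_pos: [0.5036, 0.1545, 0.2431]
tcp_rot: [0.001, 0.86, 0.511, 0.001]
ft_force: [-0.0, 0.5, -1.1]
finger_gap: 0.0145
grasp_force: 58.9
t 13.82 tcp [0.5036 0.1545 0.2431] z-axis [ 2.7e-03  3.0e-04 -1.0e+00] xaxis [0.478 0.878 0.002] frac [-0.9591  0.734   0.0104]
```

```bash
python3 -m inch '-0.15 0.115 0 0 0 0 1;-0.35 0.27 0 0 0 0.2 1;-0.55 0.42 0 0 0 0.4 1;-0.75 0.575 0 0 0 0.6 1;-0.9 0.69 0 0 0 0.67 1;-0.962 0.737 0 0 0 0.67 1;-0.962 0.737 0 0 0 0.67 1;-0.962 0.737 0 0 0 0.67 1;-0.962 0.737 0 0 0 0.67 1'
python3 - <<'E'
from h import *
delta([.5593,-.2045,.24])
ims=[]
for n in ["scene","side"]:
    p=bot.read_camera(n); s=np.array(bot.sense()["tcp_pos"]); u=proj(p,s-[0,0,.1])
    print(n,"tip",u,"stand rim",proj(p,[.5586,-.204,.085]))
    x,y=int(u[0]),int(u[1]); ims.append(cv2.resize(p["frame"][y-40:y+45,x-28:x+28],(392,595),interpolation=3)); print(x-28,y-40)
cv2.imwrite("pics/back.png",np.hstack(ims))
E
```

```text
time_s: 14.95
tcp_pos: [0.5591, -0.2036, 0.2412]
tcp_rot: [-0.0, 0.983, 0.185, -0.0]
ft_force: [-0.3, 0.7, -0.9]
finger_gap: 0.0146
grasp_force: 59.1
t 14.95 tcp [ 0.5591 -0.2036  0.2412] z-axis [-4.e-04  3.e-04 -1.e+00] xaxis [ 0.932  0.364 -0.   ] frac [-0.0006  0.0031  0.0041]
scene tip [198.39005385 223.78919262] stand rim [200.77670946 240.88433909]
170 183
side tip [301.85329887 143.8141556 ] stand rim [300.65518772 161.10172128]
273 103
```

View pics/back.png

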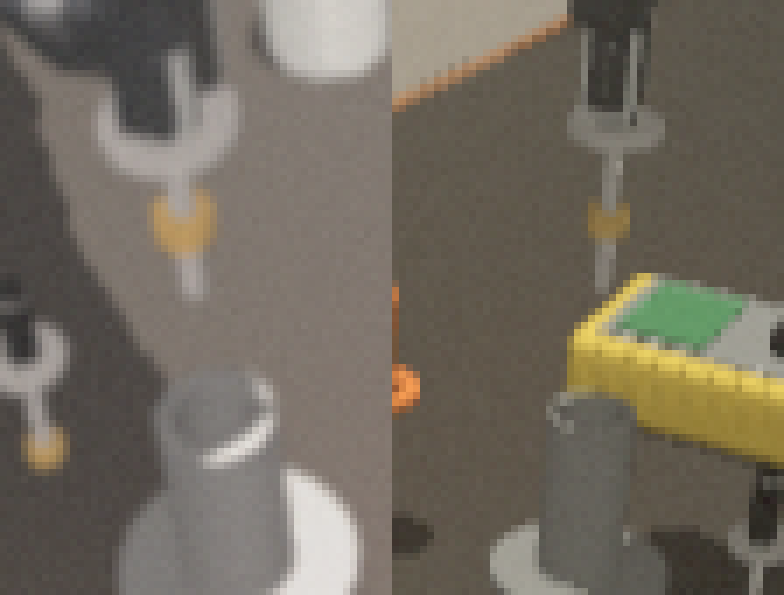

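The collar stays up the rod, at (184,222) in the scene crop. Extrapolating the shaft gives (210,410), against a rim centre of (215,415) in the scene crop, and it lines up in the side crop too. I lower it in.

```bash
ck(){ awk '/tcp_pos/{z=$4} /ft_force/{print z,$2,$3,$4; f=$4; gsub(/[\]]/,"",f); if(f+0>4) r=1} END{exit r}'; }
python3 -m inch '0 0.003 0.03 0 0 0 1;0 0.003 0.06 0 0 0 1;0 0.003 0.09 0 0 0 1;0 0.003 0.12 0 0 0 1' | ck &&
python3 -m inch '0 0 0.02 0 0 0 1;0 0 0.04 0 0 0 1' | ck &&
python3 -m inch '0 0 0.02 0 0 0 1;0 0 0.04 0 0 0 1' | ck &&
python3 -m inch '0 0 0.02 0 0 0 1;0 0 0.04 0 0 0 1' | ck &&
python3 -m inch '0 0 0.02 0 0 0 1;0 0 0.04 0 0 0 1' | ck &&
python3 -m inch '0 0 0.02 0 0 0 1;0 0 0.04 0 0 0 1' | ck &&
python3 -m inch '0 0 0.02 0 0 0 1;0 0 0.04 0 0 0 1' | ck &&
python3 -m inch '0 0 0.02 0 0 0 1;0 0 0.035 0 0 0 1' | ck &&
python3 -m inch '0 0 0.005 0 0 0 1;0 0 0.01 0 0 0 1' | ck &&
python3 -m inch '0 0 0.005 0 0 0 1;0 0 0.01 0 0 0 1' | ck &&
python3 -m inch '0 0 0.005 0 0 0 1;0 0 0.01 0 0 0 1' | ck ; echo done; python3 -c "
from h import *
delta([.5593,-.2045,.116])"
```

```text
0.2045] [-0.1, 0.1, -0.8]
0.1929] [0.3, -0.4, -1.4]
0.1809] [0.4, -1.2, -0.9]
0.1689] [1.0, 0.4, -1.5]
0.1569] [-0.1, 0.4, -1.6]
0.1449] [0.6, -0.4, -0.6]
0.1328] [0.0, 0.6, -2.1]
0.1224] [0.5, 0.3, -0.6]
0.1198] [-0.3, -0.6, -1.6]
0.1168] [0.4, 0.1, -1.3]
0.1164] [-15.7, 7.3, 50.0]
done
t 18.05 tcp [ 0.5599 -0.2057  0.1164] z-axis [ 0.0022 -0.0013 -1.    ] xaxis [0.932 0.362 0.002] frac [-0.0003 -0.0044  0.0013]
```

It is seated, though firmer than I wanted. I relieve the press and then open.

```bash
python3 -m inch '0 0 -0.004 0 0 0 1;0 0 -0.008 0 0 0 1;0 0 -0.008 0 0 0 1'; python3 -m inch '0 0 0 0 0 0 0.9;0 0 0 0 0 0 0.7;0 0 0 0 0 0 0.4;0 0 0 0 0 0 0;0 0 0 0 0 0 0;0 0 0 0 0 0 0;0 0 0 0 0 0 0;0 0 0 0 0 0 0'
```

```text
time_s: 18.42
tcp_pos: [0.5598, -0.2057, 0.1166]
tcp_rot: [0.0, 0.983, 0.184, 0.0]
ft_force: [-2.3, 0.5, 7.9]
finger_gap: 0.0147
grasp_force: 59.6
time_s: 19.42
tcp_pos: [0.5597, -0.2056, 0.1162]
tcp_rot: [0.0, 0.983, 0.184, 0.0]
ft_force: [-0.3, -0.1, 0.1]
finger_gap: 0.0855
grasp_force: 0.0
```

```bash
python3 -m inch '0 0 -0.06 0 0 0 0;0 0 -0.15 0 0 0 0;0 0 -0.28 0 0 0 0;0 0 -0.4 0 0 0 0;0 0 -0.55 0 0 0 0;-0.2 0 -0.55 0 0 0 0;-0.4 0 -0.55 0 0 0 0;-0.4 0 -0.55 0 0 0 0;-0.4 0 -0.55 0 0 0 0'
python3 - <<'E'
from h import *
ims=[]
for n in ["scene","side"]:
    p=bot.read_camera(n); u=proj(p,[.558,-.205,.07]); x,y=int(u[0]),int(u[1]); ims.append(cv2.resize(p["frame"][y-40:y+45,x-56:x+56],(396,300),interpolation=3))
cv2.imwrite("pics/end.png",np.hstack(ims))
E
```

```text
time_s: 20.55
tcp_pos: [0.448, -0.2492, 0.2814]
tcp_rot: [0.0, 0.983, 0.184, 0.0]
ft_force: [0.6, 0.3, 0.1]
finger_gap: 0.0857
grasp_force: 0.0
```

View pics/end.png

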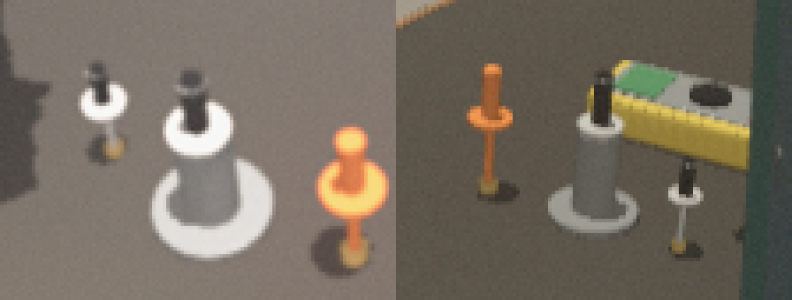

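The rod hangs in its stand with the flange on the rim at crop (197,127), and the look-alikes and meter are where they were.

```bash
python3 -c "
from cell import bot
print(bot.finish_job())"
```

```text
the job is handed in; nothing more can be done
None
```

I gauged the clamped pillar's bore at about 27 mm, hung the rod back in its stand with the collar still raised, and handed the job in at about 20.6 s. I saw at most about 13 N at the wrist on the pillar, but about 50 N for a moment on the stand while seating the rod, which I then relieved.

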